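# Set the film edge guide and hold the sprung tension arm at its stop

### The job

The cup-sealing film unit has to be made ready for threading a new film. Slide the black film edge guide along its rail until the middle of its grip stands level with the tip of the steel pointer clipped to the rail, and leave it there; then swing the sprung tension arm forward, away from the robot, all the way to its forward stop, and finish while still holding it there with the gripper, because it springs back if let go. Leave the cups and the cardboard core standing where they are.

Things in the scene. Friction and masses are not known exactly. Their poses are not given: they have to be found in the camera images.
- film_unit: Fixed film tensioner: steel base plate 150 x 150 x 12 mm, two upright grey hanger plates (100 x 8, 110 mm high, at y = +-63 mm) carrying the arm's pivot. Origin: centre of its underside, on the bench. Its +x is 'forward' (away from the robot, yaw up to 0.4 rad either way). The pivot axis lies along its y, 70 mm above the origin. On the robot's left or right, the guide rail on the other side.
- tension_arm (a joint): Angle of the tension arm about the pivot, rad. 0 = at rest, standing up but leaning 0.65 rad back to the robot (unit's -x); grows as the arm swings up and forward; 1.1 = forward stop, leaning 0.45 rad forward (+x). A spring drives it back to 0: the push needed at the roller grows from about 4 N to 8 N at the stop.
- cage_roller (a point): Swinging cage: 2 aluminium plates (22 wide, 5 thick, 95 mm apart) joined at the top by a white roller, 18 mm thick, 90 long, not spinning, fingers fit either side of it. This point: roller's middle, 130 mm from the pivot axis; y along roller, z along the arm, away from the pivot. At rest it is 79 mm behind the pivot, 173 above the bench; at the stop 57 ahead, 187 above; between, up to 200.
- guide_rail: Fixed aluminium rail 50 x 230 x 14 mm, long along its y, with grey end blocks 26 mm high. Origin: centre of its underside, on the bench. The guide slides along its +y (towards the robot's left, give or take 0.4 rad of yaw).
- guide (a joint): Position of the edge guide along the rail, m: 0 = at the rail's -y end (the grip's middle at y = -70 mm in the rail's frame), 0.14 = at the +y end (y = +70 mm). It starts at 0 to 0.04. It stays where it is left; about 2 N of friction.
- guide_top (a point): Centre of the top of the black guide's grip fin, 66.5 mm above the bench. The fin is 14 mm thick along the rail, 30 mm across it, and stands 40 mm up from the guide's low foot (40 mm along the rail, 32 mm across, top 27 mm above the bench). A thin white line across the fin's top marks its middle.
- pointer: Small fixed steel pointer (14 x 22 x 20 mm block with a wedge tip, 23 mm high) clipped to the rail's far (+x) edge, always on the +y side of the guide's start, at guide = 0.07 to 0.125. Axes as the rail's; origin on the bench on the rail's centre line, level with the tip (the block lies 27 to 41 mm to its +x). The guide is right when guide_top has y = 0 in this frame.
- cup_a: Sealed, filled dessert cup standing on its wide end, loose: 92 mm wide at the foot, 67 mm at the top, 106 mm high. Origin: centre of its underside. Stands beyond the work; leave alone.
- cup_b: The same kind of cup, standing between robot and work; leave alone.
- cup_c: The same kind of cup, beyond the work on the left; leave alone.
- core: Loose empty cardboard film core standing on end, 76 mm outside, 100 mm high, beyond the work on the right. Origin: centre of its underside. Leave alone.
Things that resemble listed ones, but are neither listed nor needed, are in the scene too. There is more than one size of the guide_rail; the job needs the middle-sized.

How it is judged:
By the outcome, as a careful person would: the job done as asked, in the order asked, and still so for the second after the job is handed in, while the arm keeps its last pose, push and grip.
It also fails if it takes over 64 s, if anything falls off the work surface, if the arm or the gripper's body presses on something with over 40 N, if the wrist force passes 120 N, or if a joint passes its speed limit or range.

### The arm

A 7-joint arm with a two-finger parallel gripper is mounted at the origin on the work surface. World frame = base frame: x ahead of the robot, y to its left, z up, the work surface at z = 0. Lengths are in mm, angles in rad, forces in N, time in s.
With the tool pointing down it reaches from about 400 to 900 mm from the base axis. Payload 5.5 kg.
Tool frame: the origin (TCP) lies midway between the tips of the shut fingers; the grasp point (between the pads) lies r.pinch_z behind it (r.pinch_z is the distance from the TCP to the grasp point, in mm); z points along the fingers, y is the direction in which the jaws open and shut (so a half turn about z gives the same grasp; the last joint's range is limited). The gripper opens to 92 mm and grips with 3 to 60 N. Pads are 19 mm wide; open, the fingers measure 130 mm over their backs; the gripper's body (75 mm by 190 mm) begins 47 mm behind the grasp point.
Start: joints at [-0.983, 0.501, -0.427, 1.55, 0.221, 1.138, -0.21], TCP at [207.39, 616.027, 226.729] pointing down, gripper open.
Joint ranges: [-2.88, 2.88], [-0.31, 2.03], [-1.54, 1.56], [0.2, 2.42], [-1.41, 4.55], [0.19, 2.02], [-2.57, 2.57]. Speed limits (rad/s): [2.57, 2.57, 3.14, 3.14, 3.14, 3.14, 3.14].

### API

Orientations are given as a unit quaternion [w, x, y, z].
In Python, from plant import r, grab_frame, camera_info, workorder gives the robot as it stands. The module is installed in compiled form; this text tells all that it offers.
- The arm moves only by the tool arm_command, never from a script. Its argument "plan" is a list that holds one entry, the list of rows, each a list of 5 numbers: the shift along the tool's x, y, z in mm, then the turn about the tool's z in rad, then the gripper's target within -1 to 1 (shut at 1, half-way at 0, fully open at -1). In form: [[[dx, dy, dz, spin, hand], ...]]. A call has 1 to 20 rows; each row shifts and turns the commanded pose from where the row before left it, along the tool's axes as they then stand; what a row does not reach is not made up. A row lasts 1/10 s, in which the tool goes at most 50 mm and 8.59 degrees, less where a joint would pass 70% of its speed; a pose out of reach is approached as far as the arm can. A call is refused whole if a number of a shift passes 50 or a number of a turn 0.15, either way. A call with a gripper value outside its range is refused whole. The fingers move at their own pace and stop on an object; "force" is the grip in N (left out, the last holds). Time passes only in rows, so rows that do not move let the fingers close. It gives the time, the measured TCP pose, the force and the opening at its end, in the units of the state.
- r.state(): the state, without advancing time (a new reading comes with each control period).
- grab_frame(name): name is "scene" or "top" or "wrist"; returns the picture (480x640x3 uint8, red, green, blue); there is no depth.
- camera_info(name): a dict with "fx", "fy", "cx", "cy" (pixels), "T" (4x4, takes a point from camera to world coordinates). Camera axes: x right, y down, z forward; pixel columns grow to the right and rows downward; lengths in mm; the calibration is good to about 2 mm. A picture is of the moment at which its call begins: read the wrist's pose just before it. camera_info takes no time and is no camera call; for the wrist camera it gives the pose at the moment of the call.
- workorder.close_job(): hands the job in, once; it reports no verdict.
The state is a dict: "clock": time; "joints": joint angles; "qd": joint speeds; "joint_efforts": joint torques, N m; "tool_pos": TCP position; "tcp_rot": TCP orientation; "wrist_force": force on the tool from outside, world axes, zero at the start; "wrist_torque": the same for the moment, N m; "gripper_width": finger opening in mm.
Only numpy, scipy, OpenCV 4.12 (cv2) and the standard library are available. Lean on these libraries where they do the work, as an engineer would, in place of code of your own. Each camera call takes 0.05 s, during which the arm holds its last target.

## Working session

There is one attempt and no reset: what is moved stays moved. The work goes in short steps, Python scripts to look and compute and a tool call to move; the robot and the scene stay as the last step left them, time stands still between calls to the robot, and variables do not carry over. Pictures are saved under pics/ and viewed, and the job is handed in when it is done.

Besides the shell and the picture viewer there is one more tool, called after "Request:" as a command line: name --argument value ..., lists and objects as JSON in quotes. arm_command: Moves the arm, as the interface text tells. Its arguments: {"type":"object","properties":{"plan":{"type":"array"},"force":{"type":"number"}},"required":["plan"]}

```bash
mkdir -p pics
python3 - <<'E'
from plant import r, grab_frame, camera_info, workorder
import cv2,numpy as np
s=r.state(); print(s, r.pinch_z)
for n in ("scene","top","wrist"):
    ci=camera_info(n); print(n,ci)
    f=grab_frame(n); cv2.imwrite(f"pics/{n}0.png",f[:,:,::-1])
E
```

```text
{'clock': 0.0, 'joints': array([-0.98280521,  0.50186257, -0.42676745,  1.55147207,  0.22079641,
        1.138292  , -0.21031028]), 'qd': array([-0.00153303, -0.00021156, -0.00018521,  0.00040764, -0.00011185,
        0.00017872, -0.00055922]), 'joint_efforts': array([-6.81562178e-04, -5.66602314e+01, -5.81542343e+00, -2.79111099e+01,
       -6.83738454e-02,  3.09676328e-02,  1.84134287e-04]), 'tool_pos': array([207.24734632, 615.32109256, 225.65784089]), 'tcp_rot': array([-1.90167703e-04,  1.61669491e-01,  9.86844464e-01, -9.71378199e-04]), 'wrist_force': array([ 0.00786773, -0.11371657, -0.06455543]), 'wrist_torque': array([ 0.00341051,  0.03556466, -0.04378533]), 'gripper_width': 91.78967135253865} 18.8
scene {'fx': 604.4369208997127, 'fy': 604.4369208997127, 'cx': 311.16588635110685, 'cy': 241.0446561701242, 'T': array([[-4.75630123e-01,  5.24039634e-01, -7.06511464e-01,
         1.39410037e+03],
       [ 8.79517450e-01,  2.69613197e-01, -3.92119598e-01,
         3.60656856e+02],
       [-1.50013961e-02, -8.07893054e-01, -5.89138160e-01,
         8.31365796e+02],
       [ 0.00000
[... 282 characters left out ...]
9954500e-01,  7.65654086e-03,  5.68987195e-03,
        -1.27239654e+02],
       [-6.39657635e-03, -9.56879871e-02, -9.95390824e-01,
         1.14445707e+03],
       [ 0.00000000e+00,  0.00000000e+00,  0.00000000e+00,
         1.00000000e+00]])}
wrist {'fx': 393.8775121120172, 'fy': 393.8775121120172, 'cx': 315.92905816647084, 'cy': 245.58651394623715, 'T': array([[ 3.18449090e-01,  9.16989343e-01,  2.40251371e-01,
         1.43463973e+02],
       [ 9.47939067e-01, -3.07702518e-01, -8.20407548e-02,
         6.36266208e+02],
       [-1.30454618e-03,  2.53869464e-01, -9.67237610e-01,
         3.83648747e+02],
       [ 0.00000000e+00,  0.00000000e+00,  0.00000000e+00,
         1.00000000e+00]])}
```

View pics/scene0.png

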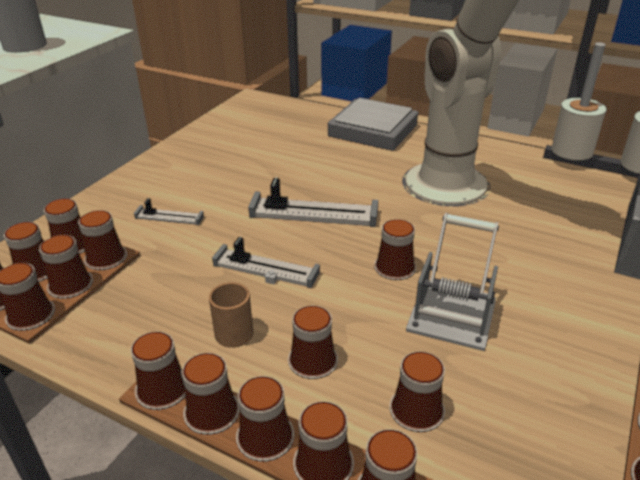

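View pics/top0.png

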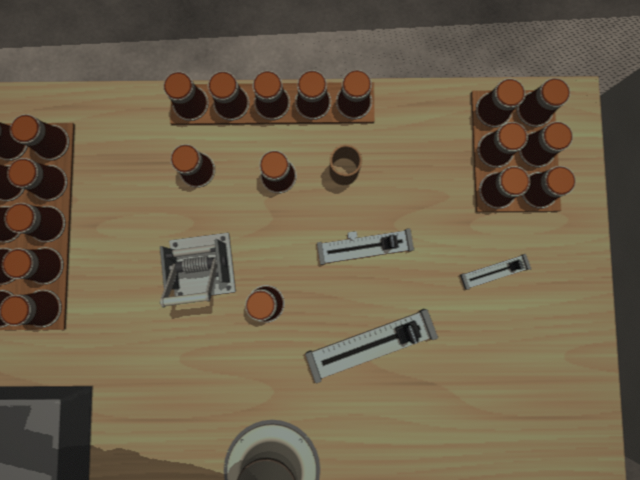

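View pics/wrist0.png

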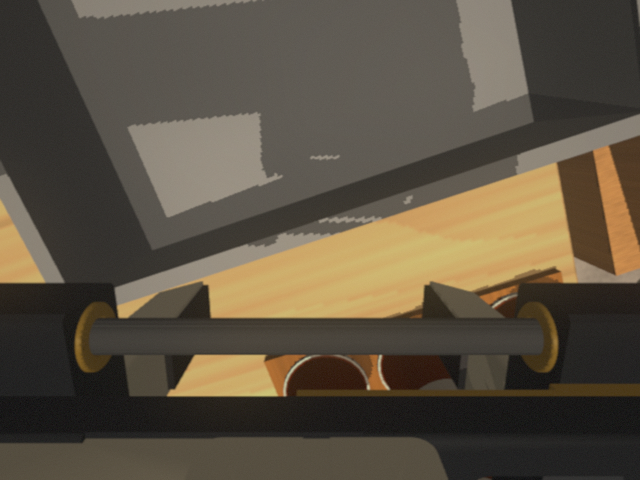

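The scene has three rails. In the top view, the large one is at (370,345), the small one at (495,272), and the middle-sized one at (365,247), which is about 235 mm long and the only one with a steel pointer (352,236). The tension unit is at (197,270). I'll check the choice in close crops and measure it.

```bash
cat > h.py <<'E'
import numpy as np, cv2
from plant import r, grab_frame, camera_info, workorder
def ray(ci,u,v):
    T=ci["T"]; d=np.array([(u-ci["cx"])/ci["fx"],(v-ci["cy"])/ci["fy"],1.]); return T[:3,3],T[:3,:3]@d
def onz(ci,u,v,z):
    o,d=ray(ci,u,v); return o+d*(z-o[2])/d[2]
def proj(ci,p):
    T=ci["T"]; q=T[:3,:3].T@(np.asarray(p,float)-T[:3,3]); return np.array([q[0]/q[2]*ci["fx"]+ci["cx"],q[1]/q[2]*ci["fy"]+ci["cy"]])
def crop(img,u0,v0,u1,v1,k,name):
    cv2.imwrite(name,cv2.resize(img[v0:v1,u0:u1],None,fx=k,fy=k,interpolation=cv2.INTER_CUBIC)[:,:,:])
E
python3 - <<'E'
from h import *
t=cv2.imread("pics/top0.png"); s=cv2.imread("pics/scene0.png")
crop(t,305,215,425,275,6.5,"pics/t_rail.png")
crop(t,150,225,290,330,5.5,"pics/t_unit.png")
crop(s,205,225,330,295,6,"pics/s_rail.png")
crop(s,400,205,510,350,4,"pics/s_unit.png")
E
```

```text
(no output)
```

View pics/t_rail.png

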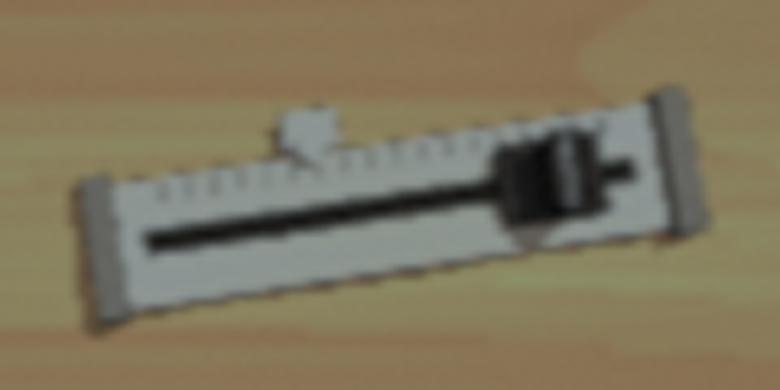

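View pics/t_unit.png

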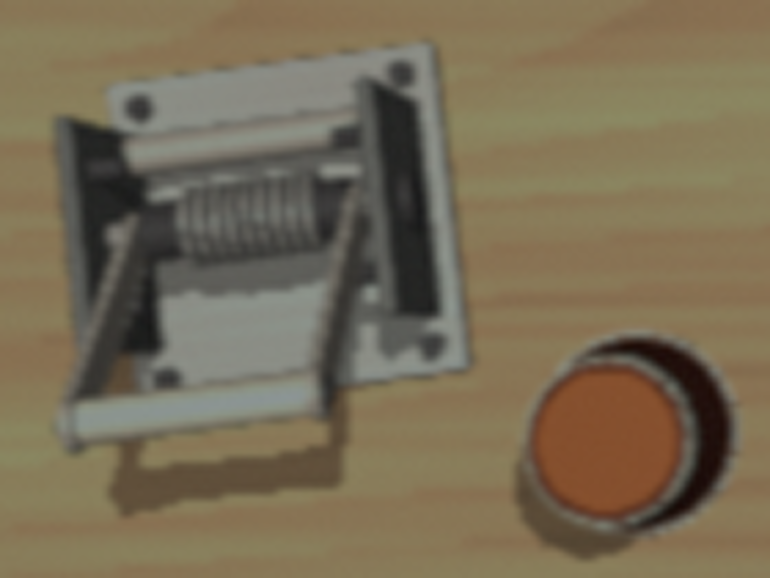

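View pics/s_rail.png

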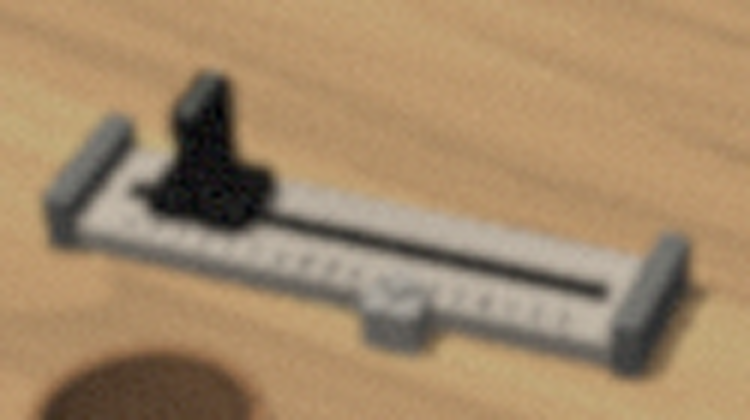

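View pics/s_unit.png

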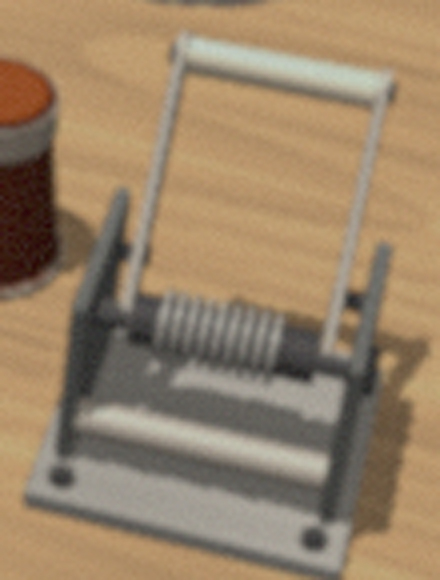

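The crop confirms it: a rail with tick marks, a pointer tip at about (354,240) and the black fin at about (392,241). The unit's roller runs from about (163,302) to (208,296). Next I'll fit the poses.

```bash
cat > fit.py <<'E'
from h import *
from scipy.optimize import least_squares
ct,cs=camera_info("top"),camera_info("scene")
def P(name,u,v):
    o={"t_rail":(305,215,6.5),"t_unit":(150,225,5.5),"s_rail":(205,225,6),"s_unit":(400,205,4)}[name]
    return o[0]+(u+.5)/o[2]-.5,o[1]+(v+.5)/o[2]-.5
def W(p,pt):
    c,s=np.cos(p[2]),np.sin(p[2]); return np.array([p[0]+c*pt[0]-s*pt[1],p[1]+s*pt[0]+c*pt[1],pt[2]])
def solve(obs,x0):
    def f(p):
        return np.concatenate([proj(ct if n[0]=='t' else cs,W(p,m(p) if callable(m) else m))-P(n,*uv) for n,uv,m in obs])
    s=least_squares(f,x0,loss='soft_l1'); return s.x,f(s.x).reshape(-1,2)
# rail: p=[x,y,yaw,pointer y,guide y]
R=[("t_rail",(108,183),(25,107,14)),("t_rail",(648,102),(25,-107,14)),("t_rail",(128,310),(-25,107,14)),("t_rail",(668,235),(-25,-107,14)),
("t_rail",(318,165),lambda p:(25,p[3],20)),("t_rail",(568,170),lambda p:(0,p[4],66.5)),
("s_rail",(392,292),lambda p:(25,p[3],20)),("s_rail",(205,95),lambda p:(0,p[4],66.5)),
("s_rail",(75,238),(25,-109,14)),("s_rail",(622,335),(25,107,14)),]
p,e=solve(R,[560,-200,.15,30,-60]); print("rail",p.round(3),"move",p[3]-p[4]);print(e.round(1).tolist())
U=[("t_unit",(108,87),(75,75,12)),("t_unit",(433,42),(75,-75,12)),("t_unit",(470,368),(-75,-75,12)),
("t_unit",(70,425),(-79,47,173)),("t_unit",(322,390),(-79,-47,173)),
("s_unit",(182,48),(-79,-47,173)),("s_unit",(388,88),(-79,47,173)),("s_unit",(25,498),(75,-75,12)),("s_unit",(342,572),(75,75,12))]
q,e=solve(U,[520,150,.1]);print("unit",q.round(3));print(e.round(1).tolist())
print("roller",W(q,(-79,0,173)).round(1),"stop",W(q,(57,0,187)).round(1)); print("fin",W(p,(0,p[4],66.5)).round(1),"target",W(p,(0,p[3],66.5)).round(1))
for n,(u,v) in dict(cup_b=(262,304),cup_a=(273,163),cup_c=(185,159)).items(): print(n,onz(ct,u,v,106).round())
print("core",onz(ct,345,158,100).round())
E
python3 fit.py
```

```text
rail [ 5.35625e+02 -2.29514e+02  1.44000e-01  2.17300e+01 -6.17790e+01] move 83.50842454125316
[[-1.5, 0.5], [0.3, 0.0], [-1.5, 0.8], [0.6, -0.7], [0.2, -2.2], [-0.5, -0.0], [0.6, -2.0], [-0.4, -0.7], [-1.0, -3.1], [-0.3, 1.5]]
unit [4.91253e+02 1.74666e+02 1.28000e-01]
[[-0.8, -0.4], [-0.4, -0.2], [-0.2, 0.2], [1.0, -0.0], [-0.8, 0.4], [0.3, 1.4], [-1.6, 0.8], [-0.3, -2.0], [0.1, -0.7]]
roller [412.9 164.6 173. ] stop [547.8 181.9 187. ]
fin [ 544.5 -290.7   66.5] target [ 532.5 -208.    66.5]
cup_b [399.  11. 106.]
cup_a [724. -13. 106.]
cup_c [736. 193. 106.]
core [ 737. -181.  100.]
```

Request:
arm_command --plan '[[[0,0,-25,0,-1],[0,0,-25,0,-1],[0,0,-25,0,-1],[-15,-12,0,0,-1],[-25,-22,0,0,-1],[-30,-27,0,0,-1],[-30,-27,0,0,-1],[-30,-27,0,0,-1],[-30,-27,0,0,-1],[-30,-27,0,0,-1],[-30,-27,0,0,-1],[-30,-27,0,0,-1],[-30,-27,0,0,-1],[-30,-27,0,0,-1],[-30,-27,0,0,-1],[-30,-27,0,0,-1],[-30,-27,0,0,-1],[-30,-27,0,0,-1],[-10,-10,0,0,-1],[0,0,0,0,-1]]]'

```text
clock: 2.15
tool_pos: [498.9, 98.8, 301.4]
tcp_rot: [-0.0, 0.164, 0.986, -0.0]
wrist_force: [0.5, 0.0, -0.2]
gripper_width: 91.8
```

Request:
arm_command --plan '[[[-8,-16,0,0,-1],[-14,-30,0,0,-1],[-16,-34,0,0,-1],[-16,-34,0,0,-1],[-16,-34,0,0,-1],[-16,-34,0,0,-1],[-16,-34,0,0,-1],[-16,-34,0,0,-1],[-16,-34,0,0,-1],[-16,-34,0,0,-1],[-11,-25,0,0,-1],[-6,-12,0,0,-1],[0,0,20,-0.1,-1],[0,0,20,-0.12,-1],[0,0,20,-0.12,-1],[0,0,20,-0.1,-1],[0,0,10,-0.03,-1],[0,0,0,0,-1],[0,0,0,0,-1]]]'

```text
clock: 4.05
tool_pos: [544.1, -287.6, 212.3]
tcp_rot: [0.0, -0.072, 0.997, 0.0]
wrist_force: [0.8, 0.4, 0.2]
gripper_width: 91.8
```

Run:
```python
from h import *
s=r.state(); print(s["clock"],s["tool_pos"].round(1),s["tcp_rot"].round(4),s["joints"].round(2))
ci=camera_info("wrist"); np.save("w1.npy",ci["T"]); f=grab_frame("wrist"); cv2.imwrite("pics/wrist1.png",f[:,:,::-1])
```

```text
4.05 [ 544.1 -287.6  212.3] [ 3.000e-04 -7.220e-02  9.974e-01  1.000e-04] [ 0.38  0.42  0.08  1.67 -0.04  1.05  2.19]
```

View pics/wrist1.png

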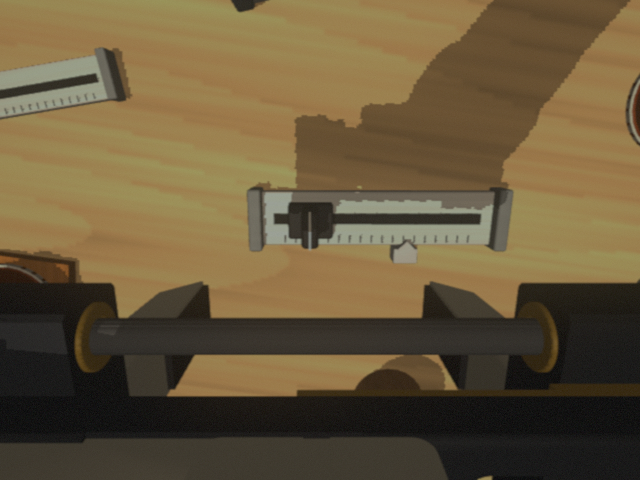

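Run:
```python
from h import *
w=cv2.imread("pics/wrist1.png"); crop(w,240,180,440,270,4,"pics/w1c.png")
```

```text
(no output)
```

View pics/w1c.png

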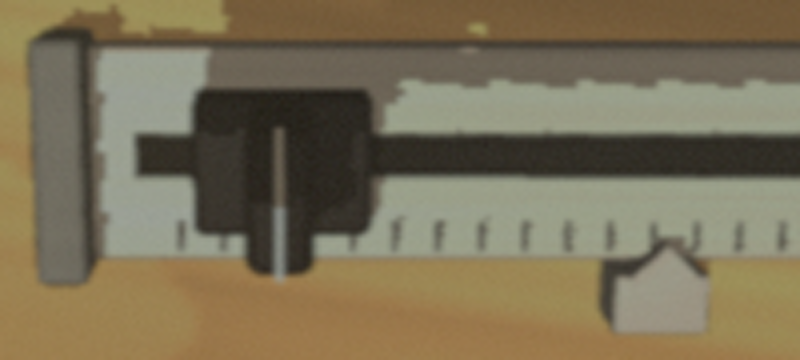

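Run:
```python
from h import *
ci=camera_info("wrist"); ci["T"]=np.load("w1.npy")
P=lambda u,v:(240+(u+.5)/4-.5,180+(v+.5)/4-.5)
a=onz(ci,*P(279,128),66.5);b=onz(ci,*P(279,280),66.5); print("fin",a.round(1),b.round(1),((a+b)/2).round(1),"yaw from line",np.arctan2((b-a)[1],(b-a)[0]),np.linalg.norm(b-a))
# rail far edge z=14, slot edges
e1=onz(ci,*P(105,256),14);e2=onz(ci,*P(560,258),14);d=e2-e1;print("yaw edge",np.arctan2(-d[0],d[1]))
n1=onz(ci,*P(100,46),14); n2=onz(ci,*P(790,45),14);d=n2-n1;print("yaw near",np.arctan2(-d[0],d[1]))
s1=onz(ci,*P(140,175),14); s2=onz(ci,*P(790,175),14);d=s2-s1;print("yaw slot",np.arctan2(-d[0],d[1]))
for z in (14,20,23):
    t=onz(ci,*P(671,240),z); print(z,t.round(1),[ ( -np.sin(y)*(t-(a+b)/2)[0]+np.cos(y)*(t-(a+b)/2)[1]).round(1) for y in (.13,.144,.16)])
print(r.state()["tool_pos"])
```

```text
fin [ 530.  -295.8   66.5] [ 560.4 -291.5   66.5] [ 545.2 -293.6   66.5] yaw from line 0.14088054558118293 30.71614711712675
yaw edge 0.1404072601320807
yaw near 0.14648608119284012
yaw slot 0.14498423330305776
14 [ 552.1 -201.3   14. ] [np.float64(90.7), np.float64(90.4), np.float64(90.1)]
20 [ 550.8 -202.9   20. ] [np.float64(89.2), np.float64(89.0), np.float64(88.7)]
23 [ 550.2 -203.7   23. ] [np.float64(88.5), np.float64(88.3), np.float64(88.0)]
[ 544.25223085 -288.06560151  212.83044093]
```

Request:
arm_command --plan '[[[0,-3,20,0,-1],[0,-3,25,0,-1],[0,0,25,0,-1],[0,0,25,0,-1],[0,0,25,0,-1],[0,0,20,0,-1],[0,0,16,0,-1],[0,0,12,0,-1],[0,0,8,0,-1],[0,0,0,0,-1],[0,0,0,0,-1]]]'

```text
clock: 5.2
tool_pos: [544.7, -294.7, 36.3]
tcp_rot: [0.0, -0.072, 0.997, -0.0]
wrist_force: [0.4, -1.4, -0.7]
gripper_width: 91.7
```

Request:
arm_command --plan '[[[0,0,0,0,0],[0,0,0,0,0.5],[0,0,0,0,1],[0,0,0,0,1],[0,0,0,0,1],[0,0,0,0,1],[0,0,0,0,1],[0,0,0,0,1]]]' --force 20

```text
clock: 6.0
tool_pos: [544.2, -294.4, 35.6]
tcp_rot: [-0.0, -0.073, 0.997, 0.0]
wrist_force: [-0.1, -0.7, -0.0]
gripper_width: 32.4
```

Run:
```python
from h import *
s=r.state(); print(s["clock"],s["tool_pos"].round(2),s["tcp_rot"].round(4),s["wrist_force"].round(1),s["gripper_width"])
ci=camera_info("wrist"); np.save("w2.npy",ci["T"]); f=grab_frame("wrist"); cv2.imwrite("pics/wrist2.png",f[:,:,::-1])
```

```text
6.0 [ 544.16 -294.36   35.65] [-1.000e-04 -7.260e-02  9.974e-01  0.000e+00] [-0.1 -0.7 -0. ] 32.40783055825037
```

View pics/wrist2.png

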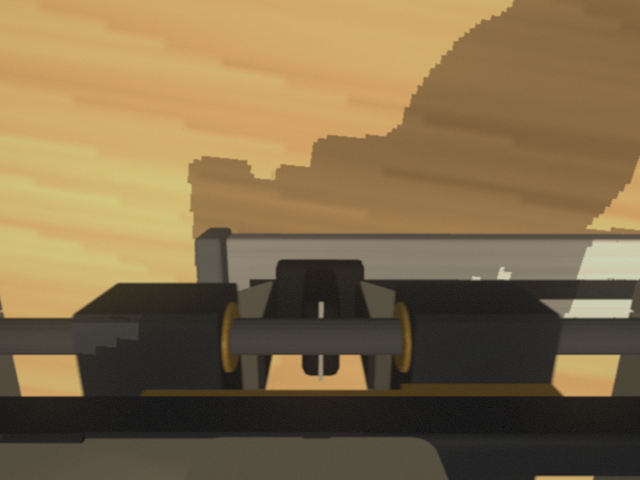

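The fin, with its white line at column 320, sits centred between the pads, and the fingers are still closing.

Request:
arm_command --plan '[[[0,0,0,0,1],[0,0,0,0,1],[0,0,0,0,1],[0,0,0,0,1],[0,0,0,0,1],[0,0,0,0,1]]]'

```text
clock: 6.65
tool_pos: [544.2, -294.1, 35.7]
tcp_rot: [-0.0, -0.073, 0.997, 0.0]
wrist_force: [-0.6, 1.6, 0.9]
gripper_width: 13.8
```

Request:
arm_command --plan '[[[0,3,0,0,1],[0,6,0,0,1],[0,8,0,0,1],[0,8,0,0,1],[0,8,0,0,1],[0,8,0,0,1],[0,8,0,0,1],[0,8,0,0,1],[0,8,0,0,1],[0,8,0,0,1],[0,7,0,0,1],[0,5,0,0,1],[0,3,0,0,1],[0,0,0,0,1],[0,0,0,0,1]]]'

```text
clock: 8.15
tool_pos: [531.4, -206.3, 35.7]
tcp_rot: [-0.0, -0.073, 0.997, 0.001]
wrist_force: [1.4, 2.2, -2.5]
gripper_width: 14.1
```

Run:
```python
from h import *
s=r.state(); print(s["clock"],s["tool_pos"].round(2),s["tcp_rot"].round(4),s["wrist_force"].round(1),s["gripper_width"])
ci=camera_info("wrist"); np.save("w3.npy",ci["T"]); f=grab_frame("wrist"); cv2.imwrite("pics/wrist3.png",f[:,:,::-1])
```

```text
8.15 [ 531.42 -206.25   35.67] [-2.000e-04 -7.280e-02  9.973e-01  7.000e-04] [ 1.4  2.2 -2.5] 14.147797721589853
```

View pics/wrist3.png

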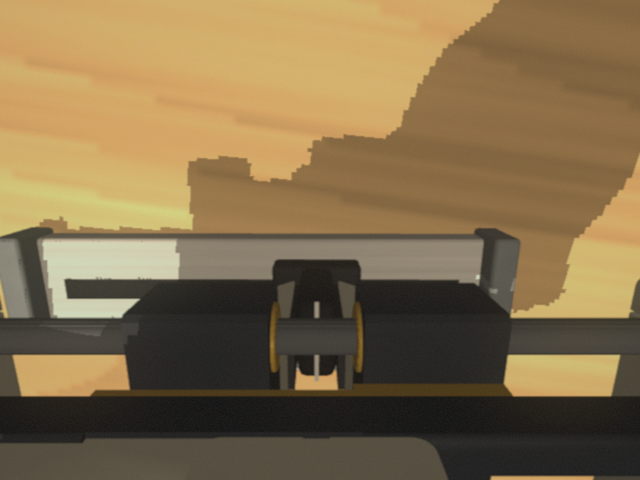

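Request:
arm_command --plan '[[[0,0,0,0,0.7],[0,0,0,0,0.5],[0,0,0,0,0.3],[0,0,0,0,0],[0,0,0,0,0],[0,0,0,0,0],[0,0,-10,0,-0.5],[0,0,-20,0,-0.5],[0,0,-25,0,-0.5],[0,0,-25,0,-0.5],[0,0,-25,0,-0.5],[0,0,-25,0,-0.5],[0,0,-20,0,-0.5],[0,0,-10,0,-0.5],[0,0,0,0,-0.5],[0,0,0,0,-0.5]]]'

```text
clock: 9.8
tool_pos: [531.0, -207.2, 195.2]
tcp_rot: [-0.0, -0.073, 0.997, 0.0]
wrist_force: [0.3, 0.3, -0.5]
gripper_width: 69.2
```

Run:
```python
from h import *
s=r.state(); print(s["clock"],s["tool_pos"].round(2),s["tcp_rot"].round(4),s["wrist_force"].round(1),s["gripper_width"])
ci=camera_info("wrist"); np.save("w4.npy",ci["T"]); f=grab_frame("wrist")[:,:,::-1].copy(); cv2.imwrite("pics/wrist4.png",f); crop(f,240,180,440,300,4,"pics/w4c.png")
```

```text
9.8 [ 531.04 -207.15  195.21] [-3.000e-04 -7.260e-02  9.974e-01  1.000e-04] [ 0.3  0.3 -0.5] 69.15818139477861
```

View pics/w4c.png

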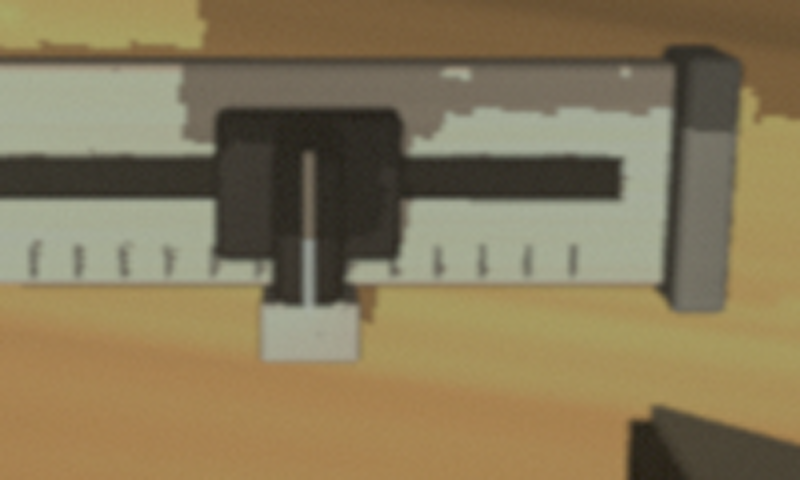

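The fin's white line (crop column 309) is level with the pointer block's centre (310.5), but the fin hides the tip. I'll move the camera forward to see the tip itself.

Request:
arm_command --plan '[[[-15,0,0,0,-0.5],[-25,0,0,0,-0.5],[-25,0,0,0,-0.5],[-20,0,0,0,-0.5],[-5,0,0,0,-0.5],[0,0,0,0,-0.5],[0,0,0,0,-0.5],[0,0,0,0,-0.5]]]'

```text
clock: 10.65
tool_pos: [619.3, -194.9, 195.4]
tcp_rot: [-0.001, -0.072, 0.997, -0.0]
wrist_force: [-0.4, 0.5, 0.0]
gripper_width: 68.9
```

Run:
```python
from h import *
s=r.state(); print(s["clock"],s["tool_pos"].round(2),s["tcp_rot"].round(4),s["wrist_force"].round(1),s["gripper_width"])
ci=camera_info("wrist"); np.save("w5.npy",ci["T"]); f=grab_frame("wrist")[:,:,::-1].copy(); cv2.imwrite("pics/wrist5.png",f); crop(f,240,80,440,230,4,"pics/w5c.png")
```

```text
10.65 [ 619.27 -194.94  195.42] [-6.000e-04 -7.200e-02  9.974e-01 -0.000e+00] [-0.4  0.5  0. ] 68.94330864608183
```

View pics/w5c.png

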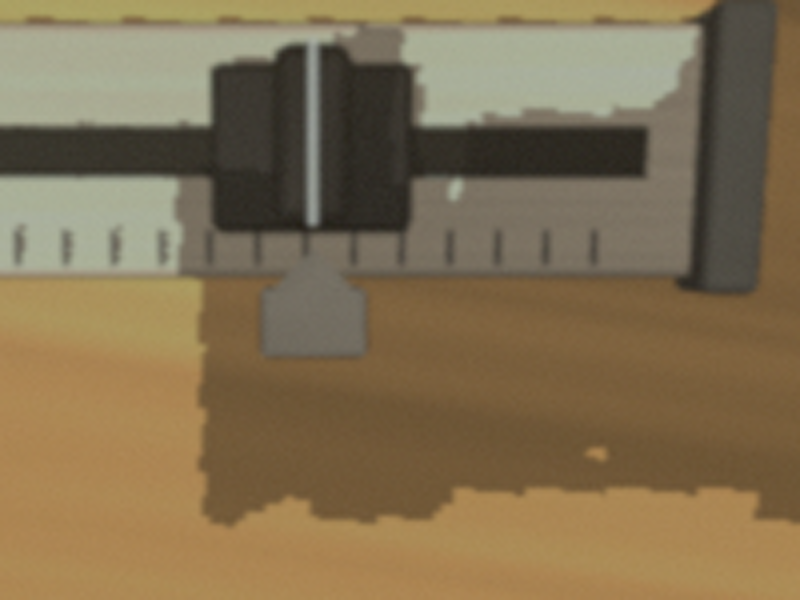

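Run:
```python
from h import *
ci=camera_info("wrist"); ci["T"]=np.load("w5.npy")
P=lambda u,v:(240+(u+.5)/4-.5,80+(v+.5)/4-.5)
a=onz(ci,*P(312.5,45),66.5);b=onz(ci,*P(313,225),66.5);m=(a+b)/2
for nm,t in (("tip",onz(ci,*P(312,257),23)),("blk",onz(ci,*P(314,355),20))):
  print(nm,t.round(1),m.round(1),[(-np.sin(y)*(t-m)[0]+np.cos(y)*(t-m)[1]).round(2) for y in (.140,.144,.148)])
```

```text
tip [ 553.5 -204.1   23. ] [ 533.3 -207.2   66.5] [np.float64(0.2), np.float64(0.11), np.float64(0.03)]
blk [ 572.9 -200.8   20. ] [ 533.3 -207.2   66.5] [np.float64(0.74), np.float64(0.58), np.float64(0.42)]
```

The guide is level with the tip to within about 0.3 mm. Next is the tension arm: I'll rise, traverse, and turn the jaws along the unit's x.

Request:
arm_command --plan '[[[0,0,-25,0,-0.5],[0,0,-30,0,-0.5],[0,0,-25,0,-0.5],[5,15,0,0,-0.5],[10,25,0,0,-0.5],[12,30,0,0,-0.5],[12,30,0,0,-0.5],[12,30,0,0,-0.5],[12,30,0,0,-0.5],[12,30,0,0,-0.5],[12,30,0,0,-0.5],[12,30,0,0,-0.5],[12,30,0,0,-0.5],[12,30,0,0,-0.5],[12,30,0,0,-0.5],[10,25,0,0,-0.5],[7,21,0,0,-0.5],[0,0,0,0,-0.5]]]'

```text
clock: 12.5
tool_pos: [411.7, 168.3, 275.4]
tcp_rot: [-0.0, -0.075, 0.997, 0.0]
wrist_force: [-0.2, -0.1, 0.1]
gripper_width: 69.0
```

Request:
arm_command --plan '[[[0,0,0,0.08,-0.5],[0,0,0,0.14,-0.5],[0,0,0,0.14,-0.5],[0,0,0,0.14,-0.5],[0,0,0,0.14,-0.5],[0,0,0,0.14,-0.5],[0,0,0,0.14,-0.5],[0,0,0,0.14,-0.5],[0,0,0,0.14,-0.5],[0,0,0,0.14,-0.5],[0,0,0,0.14,-0.5],[0,0,0,0.105,-0.5],[0,0,0,0,-0.5],[0,0,0,0,-0.5]]]'

```text
clock: 13.9
tool_pos: [414.0, 164.8, 275.4]
tcp_rot: [0.0, 0.659, 0.753, -0.0]
wrist_force: [0.3, -1.3, 0.3]
gripper_width: 68.8
```

Run:
```python
from h import *
s=r.state(); print(s["clock"],s["tool_pos"].round(2),s["tcp_rot"].round(4),s["joints"].round(2))
ci=camera_info("wrist"); np.save("w6.npy",ci["T"]); f=grab_frame("wrist")[:,:,::-1].copy(); cv2.imwrite("pics/wrist6.png",f)
f=grab_frame("scene")[:,:,::-1].copy(); cv2.imwrite("pics/scene6.png",f)
```

```text
13.9 [414.05 164.84 275.43] [ 0.000e+00  6.585e-01  7.525e-01 -3.000e-04] [-0.31  0.05 -0.14  1.99  0.01  1.1  -0.31]
```

View pics/wrist6.png

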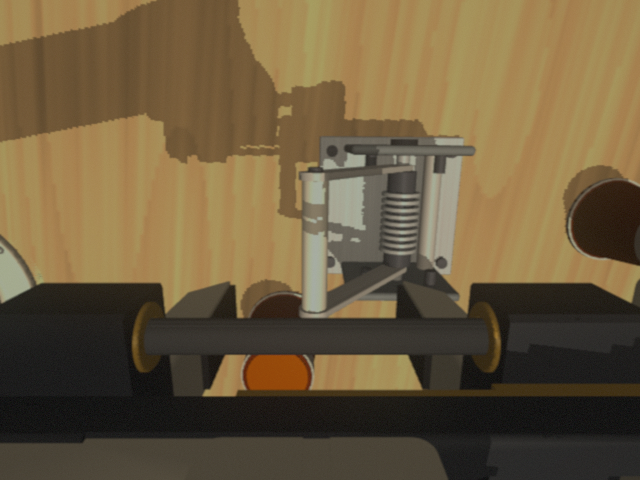

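View pics/scene6.png

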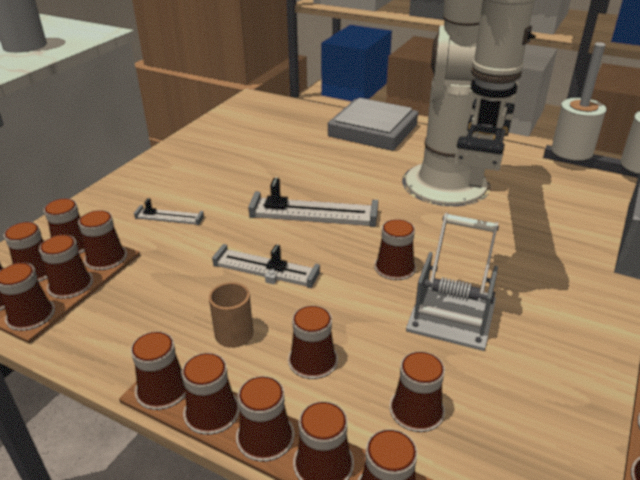

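Run:
```python
from h import *
from fit import W,q
ci=camera_info("wrist"); ci["T"]=np.load("w6.npy")
a=onz(ci,313.5,175,173);b=onz(ci,315,312,173);m=(a+b)/2;d=a-b
print(a.round(1),b.round(1),m.round(1),np.linalg.norm(d).round(1),"yaw",np.arctan2(-d[0],d[1]).round(3))
p=onz(ci,320,137,12),onz(ci,463,137,12);d=p[1]-p[0];print("plate yaw",np.arctan2(d[1],d[0]),np.linalg.norm(d))
w=cv2.imread("pics/wrist6.png"); crop(w,280,120,480,320,3,"pics/w6c.png")
```

```text
rail [ 5.35625e+02 -2.29514e+02  1.44000e-01  2.17300e+01 -6.17790e+01] move 83.50842454125316
[[-1.5, 0.5], [0.3, 0.0], [-1.5, 0.8], [0.6, -0.7], [0.2, -2.2], [-0.5, -0.0], [0.6, -2.0], [-0.4, -0.7], [-1.0, -3.1], [-0.3, 1.5]]
unit [4.91253e+02 1.74666e+02 1.28000e-01]
[[-0.8, -0.4], [-0.4, -0.2], [-0.2, 0.2], [1.0, -0.0], [-0.8, 0.4], [0.3, 1.4], [-1.6, 0.8], [-0.3, -2.0], [0.1, -0.7]]
roller [412.9 164.6 173. ] stop [547.8 181.9 187. ]
fin [ 544.5 -290.7   66.5] target [ 532.5 -208.    66.5]
cup_b [399.  11. 106.]
cup_a [724. -13. 106.]
cup_c [736. 193. 106.]
core [ 737. -181.  100.]
[406.8 210.5 173. ] [420.6 114.8 173. ] [413.7 162.7 173. ] 96.7 yaw 0.143
plate yaw 0.13376483256906974 147.4500646197973
```

View pics/w6c.png

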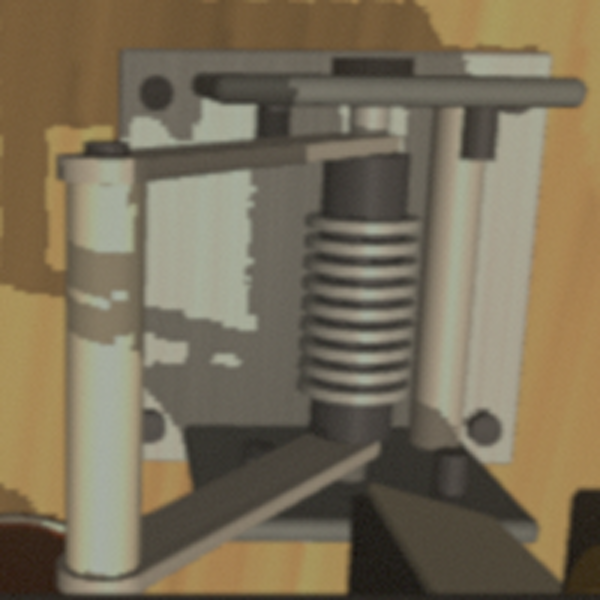

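Request:
arm_command --plan '[[[-2,0,15,0,-0.5],[0,0,20,0,-0.5],[0,0,25,0,-0.5],[0,0,25,0,-0.5],[0,0,18,0,-0.5],[0,0,12,0,-0.5],[0,0,6,0,-0.5],[0,0,0,0,-0.5],[0,0,0,0,0.2],[0,0,0,0,0.4],[0,0,0,0,0.6],[0,0,0,0,0.6],[0,0,0,0,0.6],[0,0,0,0,0.6]]]' --force 20

```text
clock: 15.4
tool_pos: [414.6, 163.7, 154.8]
tcp_rot: [0.0, 0.659, 0.752, 0.0]
wrist_force: [0.4, 0.1, 0.8]
gripper_width: 25.1
```

Run:
```python
from h import *
s=r.state(); print(s["clock"],s["tool_pos"].round(2),s["tcp_rot"].round(4),s["joints"].round(2),s["wrist_force"],s["gripper_width"])
f=grab_frame("wrist")[:,:,::-1].copy(); cv2.imwrite("pics/wrist7.png",f)
f=grab_frame("scene")[:,:,::-1].copy(); crop(f,370,150,560,350,3,"pics/scene7.png")
```

```text
15.4 [414.56 163.68 154.82] [0.000e+00 6.593e-01 7.519e-01 1.000e-04] [-0.31  0.21 -0.14  2.12  0.04  0.82 -0.34] [0.3650006  0.06771144 0.79954487] 25.11395433897275
```

View pics/wrist7.png

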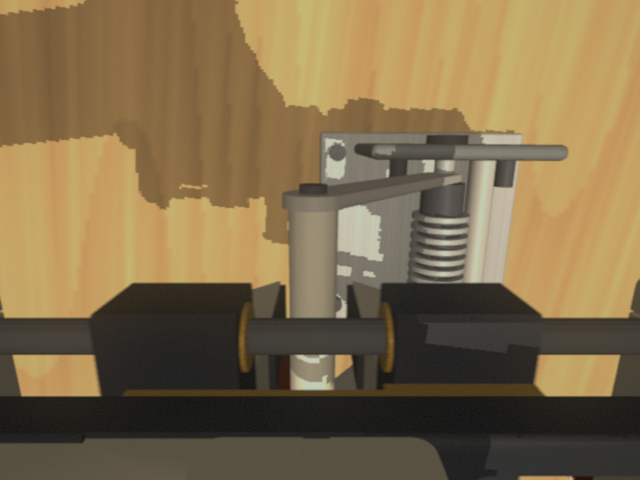

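View pics/scene7.png

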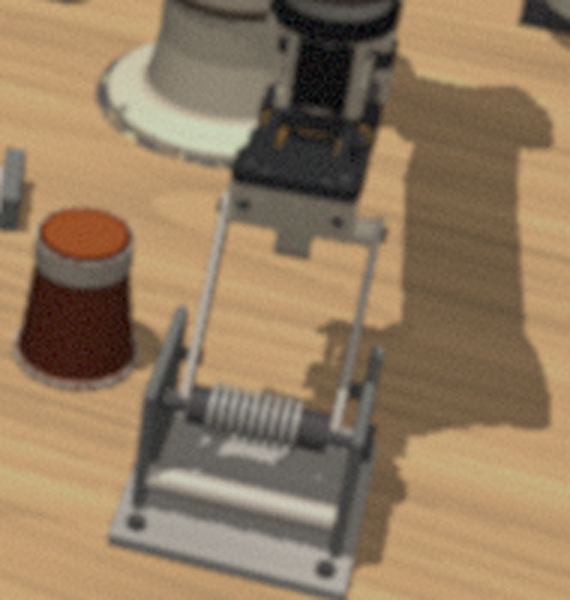

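```bash
python3 -c "
import numpy as np
t=np.linspace(-.65,.45,19);print([[float(a),float(b)] for a,b in zip((np.diff(130*np.sin(t))).round(1),(-np.diff(130*np.cos(t))).round(1))])"
```

```text
[[6.5, -4.6], [6.7, -4.2], [7.0, -3.8], [7.2, -3.4], [7.4, -2.9], [7.6, -2.5], [7.7, -2.0], [7.8, -1.5], [7.9, -1.0], [7.9, -0.6], [7.9, -0.1], [7.9, 0.4], [7.9, 0.9], [7.8, 1.4], [7.7, 1.9], [7.6, 2.3], [7.4, 2.8], [7.3, 3.2]]
```

Request:
arm_command --plan '[[[0,0,0,0,0.8],[0,0,0,0,1],[0,0,0,0,1],[0,0,0,0,1],[0,0,0,0,1],[0,0,0,0,1]]]' --force 15

```text
clock: 16.1
tool_pos: [413.2, 163.4, 154.5]
tcp_rot: [-0.001, 0.659, 0.752, -0.001]
wrist_force: [-5.4, -0.2, 5.1]
gripper_width: 17.5
```

Request:
arm_command --plan '[[[0,3,-2,0,1],[0,4,-2.5,0,1],[0,6.5,-4,0,1],[0,7,-4,0,1],[0,7,-3.5,0,1],[0,7.5,-3,0,1],[0,7.5,-2.5,0,1],[0,7.5,-2,0,1],[0,8,-1.5,0,1],[0,6,-1,0,1],[0,4,-0.5,0,1],[0,0,0,0,1]]]'

```text
clock: 17.3
tool_pos: [480.1, 171.7, 180.7]
tcp_rot: [-0.001, 0.659, 0.752, -0.002]
wrist_force: [-8.6, -1.9, 5.9]
gripper_width: 17.2
```

Run:
```python
from h import *
s=r.state(); print(s["clock"],s["tool_pos"].round(2),s["tcp_rot"].round(4),s["joints"].round(2),s["wrist_force"],s["gripper_width"])
f=grab_frame("wrist")[:,:,::-1].copy(); cv2.imwrite("pics/wrist8.png",f)
```

```text
17.3 [480.14 171.7  180.68] [-0.0011  0.6594  0.7518 -0.0022] [-0.29  0.28 -0.12  1.95  0.04  0.92 -0.3 ] [-8.62751953 -1.87932076  5.89708912] 17.207947084766555
```

View pics/wrist8.png

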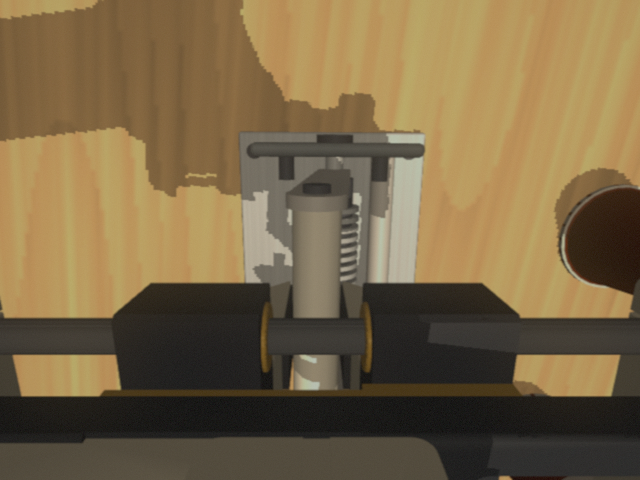

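Request:
arm_command --plan '[[[0,4,0,0,1],[0,6,0,0,1],[0,7.5,0.5,0,1],[0,7.5,1,0,1],[0,7.5,1.3,0,1],[0,7.5,1.7,0,1],[0,7.5,2,0,1],[0,7,2.3,0,1],[0,5,2,0,1],[0,3,1.2,0,1],[0,0,0,0,1],[0,0,0,0,1]]]'

```text
clock: 18.55
tool_pos: [541.8, 179.5, 168.4]
tcp_rot: [-0.001, 0.659, 0.752, -0.002]
wrist_force: [-7.5, -2.4, 4.0]
gripper_width: 17.5
```

Request:
arm_command --plan '[[[0,2,1,0,1],[0,2,1,0,1],[0,0,0,0,1],[0,0,0,0,1]]]' --force 30

```text
clock: 18.95
tool_pos: [545.5, 180.0, 166.5]
tcp_rot: [-0.001, 0.659, 0.752, -0.003]
wrist_force: [-8.2, -2.2, 5.4]
gripper_width: 17.0
```

Request:
arm_command --plan '[[[0,2,1,0,1],[0,0,0,0,1],[0,0,0,0,1]]]'

```text
clock: 19.25
tool_pos: [547.3, 180.2, 165.6]
tcp_rot: [-0.001, 0.659, 0.752, -0.003]
wrist_force: [-8.8, -2.8, 6.5]
gripper_width: 17.3
```

Request:
arm_command --plan '[[[0,2,1,0,1],[0,0,0,0,1],[0,0,0,0,1]]]'

```text
clock: 19.55
tool_pos: [547.5, 180.2, 165.3]
tcp_rot: [-0.002, 0.659, 0.752, -0.004]
wrist_force: [-15.3, -5.1, 16.9]
gripper_width: 16.7
```

Request:
arm_command --plan '[[[0,1.5,0,0,1],[0,0,0,0,1],[0,0,0,0,1],[0,0,0,0,1],[0,0,0,0,1],[0,0,0,0,1],[0,0,0,0,1]]]'

```text
clock: 20.25
tool_pos: [547.5, 180.2, 165.3]
tcp_rot: [-0.003, 0.659, 0.752, -0.005]
wrist_force: [-19.9, -6.0, 20.4]
gripper_width: 17.1
```

Run:
```python
from h import *
s=r.state(); print(s["clock"],s["tool_pos"].round(2),s["joints"].round(2),s["wrist_force"].round(1),s["gripper_width"])
f=grab_frame("scene")[:,:,::-1].copy(); cv2.imwrite("pics/scene9.png",f)
f=grab_frame("top")[:,:,::-1].copy(); cv2.imwrite("pics/top9.png",f)
f=grab_frame("wrist")[:,:,::-1].copy(); cv2.imwrite("pics/wrist9.png",f)
```

```text
20.25 [547.46 180.22 165.3 ] [-0.28  0.41 -0.1   1.8   0.05  0.95 -0.28] [-19.9  -6.   20.4] 17.138964167924698
```

View pics/scene9.png

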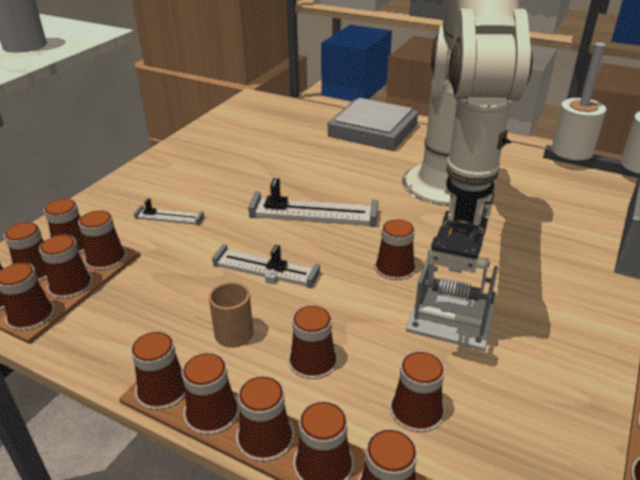

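View pics/top9.png

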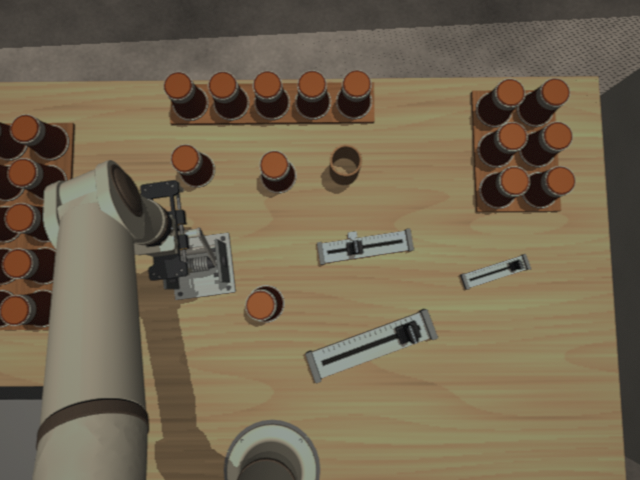

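View pics/wrist9.png

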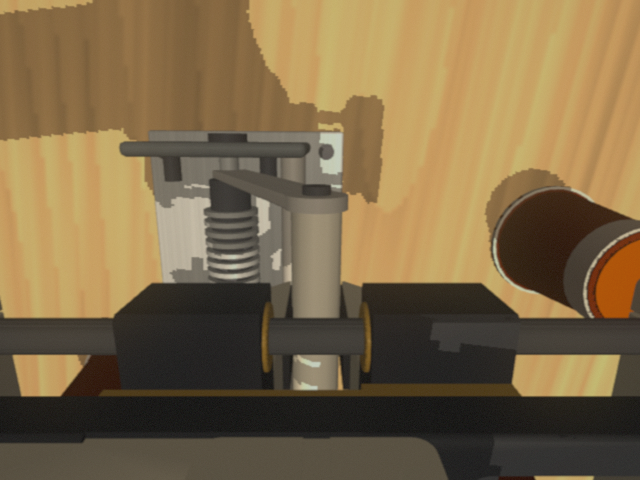

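In the scene and top views, the tension arm leans forward in the gripper. The guide sits beside the pointer at top (354,246), and the cups and core are at the same pixels as at the start. The gripper stopped advancing while the force jumped from about 9 N to 20 N, so the arm is on its forward stop. I'm handing the job in.

Run:
```python
from h import *
print(workorder.close_job()); s=r.state(); print(s["clock"],s["tool_pos"].round(1),s["wrist_force"].round(1),s["gripper_width"])
```

```text
the job is handed in; nothing more can be done
None
the job is handed in; nothing more can be done
```

The guide is set at the pointer, the tension arm is held on its forward stop, and the job was handed in at about 20.4 s. No verdict came back.

- **Guide:** I slid the guide on the middle-sized rail (the only one with a pointer) 88 mm and released it. Seen from above with the wrist camera, the fin's white line is about 0.1–0.2 mm from the pointer tip. The pointer block's centre gave 0.4–0.7 mm instead, and the camera calibration is good to about 2 mm. The guide was still beside the pointer in the last top view.
- **Tension arm:** I gripped the roller and swung it forward 135.3 mm along the unit, against 135.2 mm expected. It then stopped moving while the backward push on the tool rose from about 9 N to 20 N. It is held there with a 30 N grip.
- **Disagreement:** The grasp point ended about 3 mm lower than the roller's calculated height at the stop (184 mm against 187 mm). I put this down to the pads sliding slightly on the roller.
- **Cups and core:** In the last views they stand where they started.

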